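# Tip two parts crates to find the stamped one and push it to the dispatch line

### The job

Without gripping or lifting anything, tip each of the two standing crates over towards the robot with the fingertips, so that both lie on their sides with their undersides facing away from the robot, and see which underside carries the ring stamp. Then push the stamped crate, lying as it is, away from the robot until its stamped face stands on the white dispatch line. Leave the other crate lying where it was tipped, and leave the can, the hammer and the brass collar alone.

Things in the scene. Friction and masses are not known exactly. Their poses are not given: they have to be found in the camera images.
- crate_1: one of two loose closed plywood crates, alike but for the stamp; either may be the left one. Standing: 75 (x) x 110 (y) x 120 mm high, about 0.5 kg, flat sides and lid. Origin: centre of its underside; own z from underside to lid (up while it stands), x away from the robot, y to the robot's left. Turned up to 20 degrees.
- crate_2: the other crate, same sizes and axes. Drawn towards the robot near the top of its far (+x) face, either crate tips about its near (-x) lower edge, sliding little or not at all; past about 32 degrees it falls by itself on to its near side, then lying 120 mm long, 75 mm high, lid towards the robot, own x axis up.
- stamp (a point): centre of the stamp: a dark ring of 54 mm outer diameter with a bar across it, in the middle of the underside of one of the two crates, 3 mm in from its lower edges. The other crate's underside is bare. It can be seen only when that crate is tipped.
- line: dispatch line: flat white painted strip on the bench beyond the crates, 25 (x) x 620 (y) mm, no height. Origin: its centre; x across it, away from the robot, y along it.
- can_mid (a point): centre of a drinks can standing at the left, 66 mm diameter, 115 mm high (bystander)
- hammer_grip (a point): grip of a hammer lying at the right, about 250 mm long (bystander)
- collar_mid (a point): centre of a brass collar lying on the bench at the left, nearer the robot than the can, 68 mm outer diameter, 30 mm high (bystander)
Mind the look-alikes: they are no part of the job. What is shaped like the crate_1 but purple is not meant. What is shaped like the crate_2 but green or red is not meant.

How it is judged:
By the outcome, as a careful person would: the job done as asked, in the order asked, and still so for the second after the job is handed in, with the robot touching nothing.
It also fails if it takes over 56 s, if anything falls off the work surface, if the arm or the gripper's body presses on something with over 40 N, if the wrist force passes 120 N, or if a joint passes its speed limit or range.

### The arm

A 7-joint arm with a two-finger parallel gripper is mounted at the origin on the work surface. World frame = base frame: x ahead of the robot, y to its left, z up, the work surface at z = 0. Lengths are in m, angles in degrees, forces in N, time in s.
With the tool pointing down it reaches from about 0.4 to 0.925 m from the base axis. Payload 4.1 kg.
Tool frame: the origin (TCP) lies at the very end of the fingers, on their centre line; the grasp point (between the pads) lies 19 mm behind it; z points along the fingers, y is the direction in which the jaws open and shut (so a half turn about z gives the same grasp; the last joint's range is limited). The gripper opens to 85 mm and grips with 20 to 120 N. Pads are 22 mm wide; open, the fingers measure 114 mm over their backs; the gripper's body (76 mm by 85 mm) begins 54 mm behind the grasp point. The pads swing forward as they close: fully open they stand 13 mm farther back than shut.
Start: joints at [71.219, 22.827, 2.584, 88.041, -1.071, 69.15, -2.905], TCP at [0.147, -0.633, 0.231] pointing down, gripper open.
Joint ranges: [-161.44, 161.44], [-28.35, 127.94], [-78.24, 83.42], [0, 140.83], [-78.03, 258.03], [13.02, 114.36], [-168.23, 168.23]. Speed limits (degrees/s): [147.25, 147.25, 180, 180, 180, 180, 180].

### API

Orientations are given as a 3x3 rotation matrix whose columns are the frame's x, y, z axes.
In Python, from workcell import get_obs, viewer, workorder, models gives the robot as it stands. The module is installed in compiled form; this text tells all that it offers.
- The arm moves only by the tool arm_command, never from a script. Its argument "motion" is a list of rows, each an object of numbers: "dx", "dy", "dz": the shift along the tool's x, y, z scaled (see below); "wx", "wy", "wz": the turn, a rotation vector about the tool's x, y, z scaled (see below). A call has 1 to 20 rows; each row shifts and turns the pose as measured when the row begins, along the tool's axes as they then stand; what a row does not reach is not made up. The controller multiplies each number of a shift by 0.02 m and each number of a turn by 0.15 rad. A row lasts 1/8 s, in which the tool goes at most 62.5 mm and 10.7 degrees, less where a joint would pass 70% of its speed; a pose out of reach is approached as far as the arm can. A call with a number of a shift or a turn outside -1 to 1 is refused whole. A call with a gripper value outside its range is refused whole. "claw" is the closure, from 0 (fully open) to 1 (shut), set as the call begins (left out, the last holds). The fingers move at their own pace and stop on an object; the grip force is fixed at half the most. Time passes only in rows, so rows that do not move let the fingers close. It gives the time, the measured TCP pose, the force and the opening at its end, in the units of the state.
- get_obs(): the state, without advancing time (a new reading comes with each control period).
- viewer.capture(name): name is "side" or "top"; returns (picture, depth): 420x560x3 uint8, red, green, blue; 420x560 float32, m along the optical axis (not along the pixel's ray), 0 where there is no reading.
- viewer.calibration(name): a dict with "mtx" (3x3 intrinsics, pixels), "rvec" (rotation vector, rad) and "tvec" (3), from world to camera coordinates, as OpenCV has them. Camera axes: x right, y down, z forward; pixel columns grow to the right and rows downward; lengths in m; the calibration is good to about 2 mm. A picture is of the moment at which its call begins. calibration takes no time and is no camera call.
- workorder.hand_in(): hands the job in, once; it reports no verdict.
Trained networks look in the newest picture that a camera, given by its name, has taken for a name from the list of things; names that differ only in an ending like _2 or _b are one class to them, and where a whole thing is asked for, a point or a joint stands for the part that bears it (a point fixed in the world has none). Each returns a list of dicts, best first, with "conf" (0 to 1); they miss things now and then, are a little off and sometimes report something else, mostly with a low value. They report only what shows in the picture. A call takes as long as a camera call. They do not tell look-alikes from the thing itself.
- models.silhouettes(camera, name): "mask" (420x560 bool, what is visible of it) and "rect" ([left, top, width, height] in pixels, round what is visible of it).
The state is a dict: "time_s": time; "joint_pos": joint angles; "qd": joint speeds; "tau": joint torques, N m; "eef_pos": TCP position; "eef_rot": TCP orientation; "contact_force": force on the tool from outside, world axes, zero at the start; "moment": the same for the moment, N m; "gripper_width": opening from 0.0 (shut) to 1.0 (fully open).
Only numpy, scipy, OpenCV 4.12 (cv2) and the standard library are available. Lean on these libraries where they do the work, as an engineer would, in place of code of your own. Each camera call takes 0.05 s, during which the arm holds its last target. There are 200 camera calls.

## Working session

There is one attempt and no reset: what is moved stays moved. The work goes in short steps, Python scripts to look and compute and a tool call to move; the robot and the scene stay as the last step left them, time stands still between calls to the robot, and variables do not carry over. Pictures are saved under pics/ and viewed, about 8 in all and at most 12, crops included, and the job is handed in when it is done.

Besides the shell and the picture viewer there is one more tool, called after ">>>" as a command line: name --argument value ..., lists and objects as JSON in quotes. arm_command: Moves the arm, as the interface text tells. Shifts and turns lie within -1 to 1; 1 stands for 0.02 m of shift or 0.15 rad of turn. Its arguments: {"type":"object","properties":{"motion":{"type":"array","items":{"type":"object","properties":{"dx":{"type":"number","minimum":-1,"maximum":1},"dy":{"type":"number","minimum":-1,"maximum":1},"dz":{"type":"number","minimum":-1,"maximum":1},"wx":{"type":"number","minimum":-1,"maximum":1},"wy":{"type":"number","minimum":-1,"maximum":1},"wz":{"type":"number","minimum":-1,"maximum":1}}}},"claw":{"type":"number"}},"required":["motion"]}

```bash
ls; mkdir -p pics
cat > h.py <<'E'
import numpy as np, cv2
from workcell import get_obs, viewer, workorder, models
def cap(n):
    im,d=viewer.capture(n); return im.copy(),d.copy()
def save(f,im): cv2.imwrite('pics/'+f,cv2.cvtColor(im,cv2.COLOR_RGB2BGR))
def world(n,d):
    c=viewer.calibration(n);R=cv2.Rodrigues(np.array(c['rvec'],float))[0];K=np.array(c['mtx']);t=np.array(c['tvec']).ravel()
    v,u=np.mgrid[:d.shape[0],:d.shape[1]]
    P=np.stack([(u-K[0,2])/K[0,0]*d,(v-K[1,2])/K[1,1]*d,d],-1)
    W=(P-t)@R; W[d<=0]=np.nan; return W
def proj(n,p):
    c=viewer.calibration(n)
    return cv2.projectPoints(np.array(p,float).reshape(-1,1,3),np.array(c['rvec'],float),np.array(c['tvec'],float),np.array(c['mtx'],float),None)[0].reshape(-1,2)
E
python3 - <<'E'
from h import *
for n in('side','top'):
    im,d=cap(n); W=world(n,d); save(n+'0.png',im)
    c=viewer.calibration(n);R=cv2.Rodrigues(np.array(c['rvec'],float))[0];print(n,-R.T@np.array(c['tvec']).ravel(),R[2])
    for k in('crate_1','line','can_mid','hammer_grip','collar_mid'):
        for r in models.silhouettes(n,k):
            w=W[r['mask']]; print(n,k,round(r['conf'],2),r['rect'],np.nanmedian(w,0).round(3),np.nanpercentile(w,2,0).round(3),np.nanpercentile(w,98,0).round(3),im[r['mask']].mean(0).round())
o=get_obs();print(o)
E
```

```text
pics
side [0.31661642 0.73162398 0.86960717] [ 0.24061333 -0.65913714 -0.71249102]
side crate_1 0.95 [259.7, 141.9, 46.0, 54.8] [ 0.617 -0.122  0.095] [ 0.577 -0.199  0.01 ] [ 0.675 -0.09   0.123] [139. 118.  88.]
side crate_1 0.9 [225.9, 221.4, 41.2, 68.0] [0.588 0.201 0.118] [0.552 0.113 0.008] [0.634 0.227 0.123] [156. 134. 101.]
side crate_1 0.8 [202.0, 122.3, 42.8, 51.6] [ 0.815 -0.167  0.089] [ 0.769 -0.229  0.005] [ 0.884 -0.148  0.123] [ 90.  49. 102.]
side crate_1 0.71 [167.1, 155.3, 41.8, 54.3] [0.842 0.003 0.095] [ 0.79  -0.065  0.004] [0.902 0.038 0.123] [142.  40.  33.]
side crate_1 0.67 [350.4, 147.6, 44.6, 57.4] [ 0.366 -0.188  0.097] [ 0.317 -0.274  0.009] [ 0.416 -0.163  0.123] [ 94.  50. 110.]
side crate_1 0.66 [310.4, 280.2, 72.0, 85.0] [0.335 0.282 0.117] [0.275 0.213 0.002] [0.398 0.318 0.123] [ 67. 127.  73.]
side line 0.7 [165.8, 168.8, 90.2, 126.6] [0.736 0.105 0.002] [ 0.713 -0.165 -0.002] [0.756 0.298 0.006] [199. 191. 188.]
side line 0.5 [224.8, 222.2, 43.9, 66.6] [0.587 0.201 0.118] [0.551 0.115 0.01 ] [0.634 0.227 0.123] [157. 134. 101.]
side can_mid 0.87
[... 1677 characters left out ...]
      69.14943425, -2.90375529]), 'qd': array([-0.03521336, -0.03712333,  0.00495313,  0.01662217,  0.09150531,
        0.01477259,  0.00933318]), 'tau': array([-1.27703195e-03, -4.74743485e+01,  1.36150394e+00, -2.54393345e+01,
        1.13857974e-02,  1.20642839e-03,  1.22433903e-06]), 'eef_pos': array([ 0.14743777, -0.63310735,  0.23135959]), 'eef_rot': array([[ 9.73930192e-01,  2.26847923e-01,  3.61371299e-05],
       [ 2.26847926e-01, -9.73930180e-01, -1.51064427e-04],
       [ 9.26389820e-07,  1.55323840e-04, -9.99999988e-01]]), 'contact_force': array([-0.53692166,  0.50191576, -0.23884469]), 'moment': array([-0.02593892,  0.0199824 , -0.01108856]), 'gripper_width': 0.9995196492574792}
```

Run:
```python
from h import *
im,d=cap('top'); W=world('top',d)
crop=cv2.resize(im[80:350,90:410],None,fx=2.4,fy=2.2); save('topc.png',crop)
for r in models.silhouettes('top','crate_1'):
    w=W[r['mask']]; w=w[abs(w[:,2]-.12)<.01][:,:2]
    (c,s,a)=cv2.minAreaRect((w*1000).astype(np.float32)); print(im[r['mask']].mean(0).round(),np.round(c,1),np.round(s,1),round(a,1),np.round(w.mean(0),4))
for r in models.silhouettes('top','line')[:1]:
    w=W[r['mask']];w=w[abs(w[:,2])<.015]
    print('line',np.polyfit(w[:,1],w[:,0],1),w.min(0),w.max(0)); (c,s,a)=cv2.minAreaRect((w[:,:2]*1000).astype(np.float32));print(c,s,a)
    m=((im.min(2)>150)&(abs(W[...,2])<.015)&(abs(W[...,0]-.732)<.06)&(abs(W[...,1])<.33)); w=W[m]; p=np.polyfit(w[:,1],w[:,0],1);r=w[:,0]-np.polyval(p,w[:,1]);print(p,len(w),np.percentile(r,[2,10,90,98]),w[:,1].min(),w[:,1].max())
```

```text
[150. 120.  78.] [599.7 165.6] [ 76.4 110.2] 11.9 [0.5992 0.1653]
[ 40. 109.  40.] [338.1 261.9] [ 76.5 110.7] 65.0 [0.3376 0.2613]
[140.  27.  21.] [855.7 -20.6] [112.7  76.1] 28.1 [ 0.8539 -0.0204]
[150. 120.  80.] [ 630.2 -152.8] [108.8  76.4] 71.5 [ 0.6287 -0.1532]
[ 85.  40. 107.] [ 830.9 -196.4] [ 75.6 112.8] 78.3 [ 0.8285 -0.1954]
[104.  49. 130.] [ 369.4 -227.4] [110.6  75.2] 70.1 [ 0.3693 -0.2271]
line [0.06431419 0.73200535] [ 0.69984896 -0.31593248 -0.0088792 ] [0.76533444 0.3032255  0.01110606]
(731.717041015625, -6.22552490234375) (620.5499877929688, 31.85269546508789) 86.32963562011719
[0.06420659 0.73190949] 1585 [-0.01120234 -0.00916593  0.00926904  0.01152658] -0.3159324824753364 0.30270440691514533
```

View pics/topc.png

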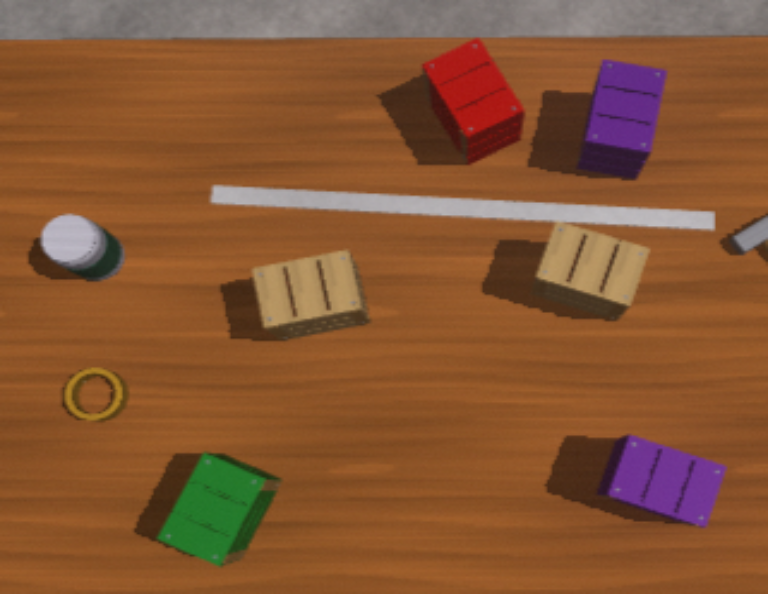

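Candidates for a crate in the crop: plywood at (310,290) and (592,270), green (220,510), purple (660,480) and (625,115), and red (472,100). I choose the two plywood ones. Their lids measure 76x110 mm at z=0.12, which fits the description.
- **Left crate:** centre (0.600, 0.166), yaw +11.9°.
- **Right crate:** centre (0.630, -0.153), yaw -18.5°.
- **Line:** x = 0.732 + 0.064y.

I start with the right crate.

>>> arm_command --claw 0.4 --motion '[{"wz": 0.92}, {"wz": 0.92}, {"wz": 0.92}, {"wz": 0.92}, {"dx": 0.62, "dy": -1}, {"dx": 0.62, "dy": -1}, {"dx": 0.62, "dy": -1}, {"dx": 0.62, "dy": -1}, {"dx": 0.62, "dy": -1}, {"dx": 0.62, "dy": -1}, {"dx": 0.62, "dy": -1}, {"dx": 0.62, "dy": -1}, {"dx": 0.62, "dy": -1}, {"dx": 0.62, "dy": -1}]'

```text
invalid input
```

>>> arm_command --motion '[{"dx": 0, "dy": 0, "dz": 0, "wx": 0, "wy": 0, "wz": 0.92}, {"dx": 0, "dy": 0, "dz": 0, "wx": 0, "wy": 0, "wz": 0.92}]' --claw 0.4

```text
time_s: 1.0
eef_pos: [0.1474, -0.6331, 0.2314]
eef_rot: [[0.998, -0.056, 0.0], [-0.056, -0.998, -0.0], [0.0, 0.0, -1.0]]
contact_force: [0.8, -0.2, 0.3]
gripper_width: 0.611
```

>>> arm_command --motion '[{"dx": 0, "dy": 0, "dz": 0, "wx": 0, "wy": 0, "wz": 0.9}, {"dx": 0, "dy": 0, "dz": 0, "wx": 0, "wy": 0, "wz": 0.88}, {"dx": 0.62, "dy": -1, "dz": 0, "wx": 0, "wy": 0, "wz": 0}, {"dx": 0.62, "dy": -1, "dz": 0, "wx": 0, "wy": 0, "wz": 0}, {"dx": 0.62, "dy": -1, "dz": 0, "wx": 0, "wy": 0, "wz": 0}, {"dx": 0.62, "dy": -1, "dz": 0, "wx": 0, "wy": 0, "wz": 0}, {"dx": 0.62, "dy": -1, "dz": 0, "wx": 0, "wy": 0, "wz": 0}, {"dx": 0.62, "dy": -1, "dz": 0, "wx": 0, "wy": 0, "wz": 0}, {"dx": 0.62, "dy": -1, "dz": 0, "wx": 0, "wy": 0, "wz": 0}, {"dx": 0.62, "dy": -1, "dz": 0, "wx": 0, "wy": 0, "wz": 0}, {"dx": 0.62, "dy": -1, "dz": 0, "wx": 0, "wy": 0, "wz": 0}, {"dx": 0.62, "dy": -1, "dz": 0, "wx": 0, "wy": 0, "wz": 0}, {"dx": 0.62, "dy": -1, "dz": 0, "wx": 0, "wy": 0, "wz": 0}, {"dx": 0.62, "dy": -1, "dz": 0, "wx": 0, "wy": 0, "wz": 0}, {"dx": 0.62, "dy": -1, "dz": 0, "wx": 0, "wy": 0, "wz": 0}, {"dx": 0.62, "dy": -1, "dz": 0, "wx": 0, "wy": 0, "wz": 0}, {"dx": 0.62, "dy": -1, "dz": 0, "wx": 0, "wy": 0, "wz": 0}]'

```text
time_s: 3.12
eef_pos: [0.4281, -0.4058, 0.2324]
eef_rot: [[0.943, -0.332, 0.001], [-0.332, -0.943, -0.004], [0.002, 0.003, -1.0]]
contact_force: [0.9, 0.7, -0.0]
gripper_width: 0.6
```

>>> arm_command --motion '[{"dx": 0.6, "dy": -1, "dz": 0, "wx": 0, "wy": 0, "wz": 0}, {"dx": 0.6, "dy": -1, "dz": 0, "wx": 0, "wy": 0, "wz": 0}, {"dx": 0.6, "dy": -1, "dz": 0, "wx": 0, "wy": 0, "wz": 0}, {"dx": 0.6, "dy": -1, "dz": 0, "wx": 0, "wy": 0, "wz": 0}, {"dx": 0.6, "dy": -1, "dz": 0, "wx": 0, "wy": 0, "wz": 0}, {"dx": 0.6, "dy": -1, "dz": 0, "wx": 0, "wy": 0, "wz": 0}, {"dx": 0.6, "dy": -1, "dz": 0, "wx": 0, "wy": 0, "wz": 0}, {"dx": 0.6, "dy": -1, "dz": 0, "wx": 0, "wy": 0, "wz": 0}, {"dx": 0.6, "dy": -1, "dz": 0, "wx": 0, "wy": 0, "wz": 0}, {"dx": 0.6, "dy": -1, "dz": 0, "wx": 0, "wy": 0, "wz": 0}, {"dx": 0.6, "dy": -1, "dz": 0, "wx": 0, "wy": 0, "wz": 0}, {"dx": 0.6, "dy": -1, "dz": 0, "wx": 0, "wy": 0, "wz": 0}, {"dx": 0.6, "dy": -1, "dz": 0, "wx": 0, "wy": 0, "wz": 0}, {"dx": 0.6, "dy": -1, "dz": 0, "wx": 0, "wy": 0, "wz": 0}, {"dx": 0.6, "dy": -1, "dz": 0, "wx": 0, "wy": 0, "wz": 0}, {"dx": 0, "dy": -0.3, "dz": 0, "wx": 0, "wy": 0, "wz": 0}]'

```text
time_s: 5.12
eef_pos: [0.7141, -0.1633, 0.2316]
eef_rot: [[0.944, -0.33, 0.002], [-0.33, -0.944, -0.004], [0.003, 0.003, -1.0]]
contact_force: [-0.4, 0.6, -0.9]
gripper_width: 0.598
```

>>> arm_command --motion '[{"dx": 0, "dy": 0.8, "dz": 0.8, "wx": 0, "wy": 0, "wz": 0}, {"dx": 0, "dy": 0, "dz": 1, "wx": 0, "wy": 0, "wz": 0}, {"dx": 0, "dy": 0, "dz": 1, "wx": 0, "wy": 0, "wz": 0}, {"dx": 0, "dy": 0, "dz": 1, "wx": 0, "wy": 0, "wz": 0}, {"dx": 0, "dy": 0, "dz": 1, "wx": 0, "wy": 0, "wz": 0}, {"dx": 0, "dy": 0, "dz": 1, "wx": 0, "wy": 0, "wz": 0}, {"dx": -0.5, "dy": 0, "dz": 0.9, "wx": 0, "wy": 0, "wz": 0}, {"dx": -0.5, "dy": 0, "dz": 0, "wx": 0, "wy": 0, "wz": 0}, {"dx": -0.4, "dy": 0, "dz": 0, "wx": 0, "wy": 0, "wz": 0}, {"dx": -0.4, "dy": 0, "dz": 0, "wx": 0, "wy": 0, "wz": 0}, {"dx": -0.4, "dy": 0, "dz": 0, "wx": 0, "wy": 0, "wz": 0}]'

```text
time_s: 6.5
eef_pos: [0.6666, -0.1745, 0.0911]
eef_rot: [[0.942, -0.335, 0.011], [-0.335, -0.942, -0.014], [0.015, 0.009, -1.0]]
contact_force: [6.7, -2.3, 6.6]
gripper_width: 0.597
```

>>> arm_command --motion '[{"dx": -0.4, "dy": 0, "dz": 0, "wx": 0, "wy": 0, "wz": 0}, {"dx": -0.4, "dy": 0, "dz": 0, "wx": 0, "wy": 0, "wz": 0}, {"dx": -0.4, "dy": 0, "dz": 0, "wx": 0, "wy": 0, "wz": 0}, {"dx": -0.4, "dy": 0, "dz": 0, "wx": 0, "wy": 0, "wz": 0}, {"dx": -0.3, "dy": 0, "dz": -0.1, "wx": 0, "wy": 0, "wz": 0}]'

```text
time_s: 7.12
eef_pos: [0.6421, -0.166, 0.1057]
eef_rot: [[0.941, -0.335, 0.045], [-0.334, -0.942, -0.024], [0.05, 0.008, -0.999]]
contact_force: [1.3, -0.3, 0.4]
gripper_width: 0.595
```

Run:
```python
from h import *
im,d=cap('side'); save('s1.png',cv2.resize(im[60:320,130:430],None,fx=2.4,fy=2.2)); print(get_obs()['contact_force'])
```

```text
[-0.33105973 -0.24073872  3.02656661]
```

View pics/s1.png

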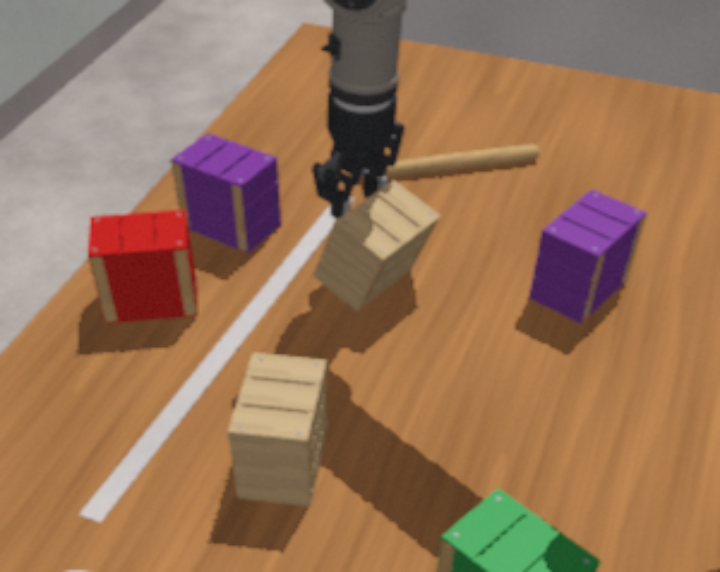

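The crate is tipping, at about 25° near crop (375,240), so I continue the pull.

>>> arm_command --motion '[{"dx": -0.5, "dy": 0, "dz": 0.1, "wx": 0, "wy": -0.1, "wz": 0}, {"dx": -0.5, "dy": 0, "dz": 0.1, "wx": 0, "wy": -0.1, "wz": 0}, {"dx": -0.5, "dy": 0, "dz": 0, "wx": 0, "wy": -0.1, "wz": 0}, {"dx": -0.3, "dy": 0, "dz": 0, "wx": 0, "wy": 0, "wz": 0}, {"dx": 0, "dy": 0, "dz": -0.6, "wx": 0, "wy": 0, "wz": 0}, {"dx": 0, "dy": 0, "dz": -1, "wx": 0, "wy": 0, "wz": 0}]'

```text
time_s: 7.92
eef_pos: [0.5995, -0.1504, 0.129]
eef_rot: [[0.942, -0.335, -0.016], [-0.335, -0.942, -0.003], [-0.014, 0.009, -1.0]]
contact_force: [0.3, -0.3, 0.3]
gripper_width: 0.598
```

Run:
```python
from h import *
im,d=cap('top'); save('t1.png',cv2.resize(im[100:350,160:400],None,fx=2.4,fy=2.2)); W=world('top',d)
for r in models.silhouettes('top','crate_1'):
    c=im[r['mask']].mean(0); w=W[r['mask']]; print(c.round(),r['rect'],np.nanmedian(w,0).round(3),np.nanpercentile(w[:,2],90).round(3))
```

```text
[154. 124.  81.] [193.7, 191.7, 49.9, 40.6] [0.591 0.164 0.119] 0.123
[154. 123.  80.] [297.1, 205.6, 33.4, 60.8] [ 0.531 -0.102  0.075] 0.079
[ 95.  45. 117.] [331.3, 109.4, 36.9, 46.9] [ 0.823 -0.193  0.119] 0.123
[120.  61. 154.] [376.5, 285.6, 14.4, 34.2] [ 0.364 -0.267  0.12 ] 0.124
[ 36. 106.  39.] [159.1, 282.1, 49.6, 55.8] [0.338 0.254 0.119] 0.123
```

View pics/t1.png

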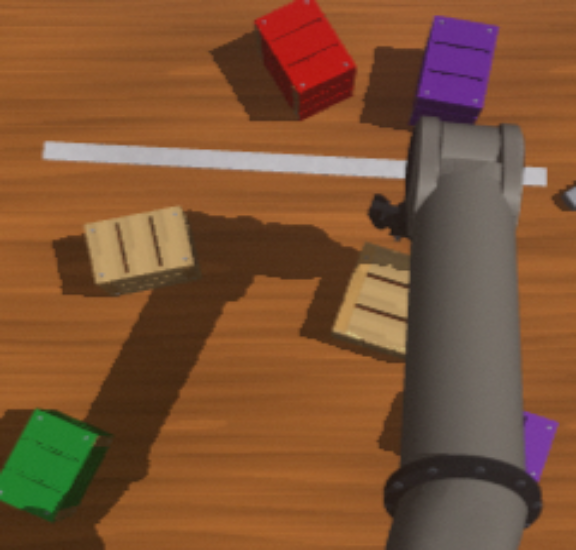

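The right crate now lies on its side near crop (375,310), top at z=0.075. I check whether any camera shows its underside.

Run:
```python
from h import *
for n in('side','top'):
    im,d=cap(n); W=world(n,d)
    for r in models.silhouettes(n,'stamp'): print(n,'stamp',round(r['conf'],2),r['rect'],np.nanmedian(W[r['mask']],0).round(3))
    if n=='side': save('s2.png',cv2.resize(im[100:240,200:360],None,fx=4,fy=4,interpolation=cv2.INTER_CUBIC))
    for r in models.silhouettes(n,'crate_1'):
        w=W[r['mask']]
        if abs(np.nanmedian(w[:,0])-.55)<.1 and np.nanmedian(w[:,1])<0:
            t=w[abs(w[:,2]-.075)<.006][:,:2]; print(n,cv2.minAreaRect((t*1000).astype(np.float32)),len(t))
            # underside verticals: points farther out
            print(np.nanpercentile(w,[1,99],axis=0).round(3))
```

```text
side stamp 0.91 [348.9, 144.8, 51.8, 60.9] [ 0.366 -0.189  0.096]
side stamp 0.76 [201.3, 120.2, 46.0, 52.9] [ 0.814 -0.167  0.09 ]
side stamp 0.69 [280.4, 165.9, 56.8, 53.0] [ 0.528 -0.092  0.073]
side ((534.8172607421875, -119.07511901855469), (113.68948364257812, 121.6911849975586), 70.26897430419922) 1214
[[ 0.462 -0.232 -0.   ]
 [ 0.618 -0.05   0.079]]
top stamp 0.9 [330.1, 109.3, 35.7, 45.8] [ 0.82  -0.193  0.12 ]
top stamp 0.86 [379.1, 286.8, 11.4, 31.7] [ 0.364 -0.267  0.12 ]
top stamp 0.84 [297.4, 209.9, 33.0, 52.5] [ 0.531 -0.101  0.075]
top ((541.0728759765625, -109.32013702392578), (84.41375732421875, 120.1894760131836), 71.2347640991211) 1072
[[ 0.449 -0.138  0.005]
 [ 0.605 -0.055  0.576]]
```

View pics/s2.png

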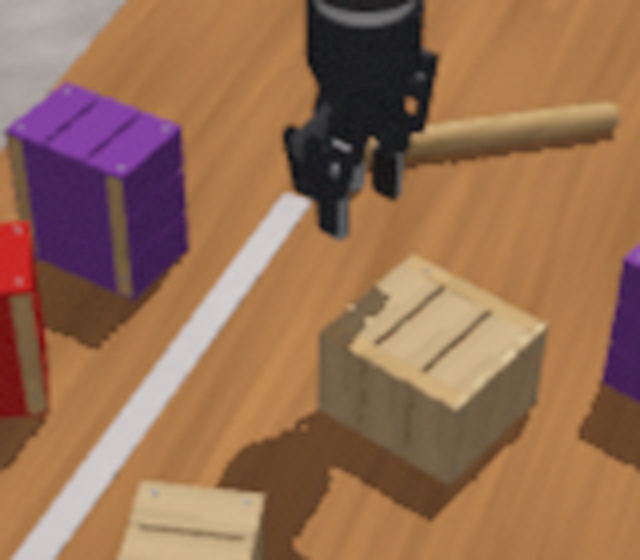

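The view shows the right crate lying at crop (430,370). Its far underside is hidden from both cameras, and the "stamp" reports only mark the crates themselves. Next I tip the left crate.

>>> arm_command --motion '[{"dx": 0, "dy": 0, "dz": -1, "wx": 0, "wy": 0, "wz": -0.91}, {"dx": 0, "dy": 0, "dz": -1, "wx": 0, "wy": 0, "wz": -0.91}, {"dx": 0, "dy": 0, "dz": -1, "wx": 0, "wy": 0, "wz": -0.91}, {"dx": 0, "dy": 0, "dz": -0.8, "wx": 0, "wy": 0, "wz": -0.91}, {"dx": 0.46, "dy": -1, "dz": 0, "wx": 0, "wy": 0, "wz": 0}, {"dx": 0.46, "dy": -1, "dz": 0, "wx": 0, "wy": 0, "wz": 0}, {"dx": 0.46, "dy": -1, "dz": 0, "wx": 0, "wy": 0, "wz": 0}, {"dx": 0.46, "dy": -1, "dz": 0, "wx": 0, "wy": 0, "wz": 0}, {"dx": 0.46, "dy": -1, "dz": 0, "wx": 0, "wy": 0, "wz": 0}, {"dx": 0.46, "dy": -1, "dz": 0, "wx": 0, "wy": 0, "wz": 0}, {"dx": 0.46, "dy": -1, "dz": 0, "wx": 0, "wy": 0, "wz": 0}, {"dx": 0.46, "dy": -1, "dz": 0, "wx": 0, "wy": 0, "wz": 0}, {"dx": 0.46, "dy": -1, "dz": 0, "wx": 0, "wy": 0, "wz": 0}, {"dx": 0.46, "dy": -1, "dz": 0, "wx": 0, "wy": 0, "wz": 0}, {"dx": 0.46, "dy": -1, "dz": 0, "wx": 0, "wy": 0, "wz": 0}, {"dx": 0.46, "dy": -1, "dz": 0, "wx": 0, "wy": 0, "wz": 0}, {"dx": 0.46, "dy": -1, "dz": 0, "wx": 0, "wy": 0, "wz": 0}, {"dx": 0.46, "dy": -1, "dz": 0, "wx": 0, "wy": 0, "wz": 0}, {"dx": 0, "dy": -0.5, "dz": 0, "wx": 0, "wy": 0, "wz": 0}]'

```text
time_s: 10.7
eef_pos: [0.6554, 0.1981, 0.1831]
eef_rot: [[0.977, 0.208, -0.049], [0.208, -0.978, 0.008], [-0.046, -0.018, -0.999]]
contact_force: [-0.6, -0.4, 0.3]
gripper_width: 0.6
```

>>> arm_command --motion '[{"dx": 1, "dy": 0.9, "dz": 0, "wx": 0, "wy": 0.3, "wz": 0}, {"dx": 0, "dy": 0, "dz": 1, "wx": 0, "wy": 0, "wz": 0}, {"dx": 0, "dy": 0, "dz": 1, "wx": 0, "wy": 0, "wz": 0}, {"dx": 0, "dy": 0, "dz": 1, "wx": 0, "wy": 0, "wz": 0}, {"dx": 0, "dy": 0, "dz": 1, "wx": 0, "wy": 0, "wz": 0}, {"dx": -0.4, "dy": 0, "dz": 0.3, "wx": 0, "wy": 0, "wz": 0}, {"dx": -0.5, "dy": 0, "dz": 0, "wx": 0, "wy": 0, "wz": 0}, {"dx": -0.5, "dy": 0, "dz": 0, "wx": 0, "wy": 0, "wz": 0}, {"dx": -0.4, "dy": 0, "dz": 0, "wx": 0, "wy": 0, "wz": 0}, {"dx": -0.4, "dy": 0, "dz": 0, "wx": 0, "wy": 0, "wz": 0}]'

```text
time_s: 11.95
eef_pos: [0.6362, 0.1806, 0.094]
eef_rot: [[0.978, 0.21, 0.006], [0.21, -0.978, 0.022], [0.011, -0.02, -1.0]]
contact_force: [5.1, 1.3, 6.5]
gripper_width: 0.6
```

>>> arm_command --motion '[{"dx": -0.4, "dy": 0, "dz": 0, "wx": 0, "wy": 0, "wz": 0}, {"dx": -0.4, "dy": 0, "dz": 0, "wx": 0, "wy": 0, "wz": 0}, {"dx": -0.4, "dy": 0, "dz": 0, "wx": 0, "wy": 0, "wz": 0}, {"dx": -0.4, "dy": 0, "dz": 0, "wx": 0, "wy": 0, "wz": 0}, {"dx": -0.4, "dy": 0, "dz": 0, "wx": 0, "wy": -0.1, "wz": 0}, {"dx": -0.5, "dy": 0, "dz": 0.1, "wx": 0, "wy": -0.1, "wz": 0}, {"dx": -0.5, "dy": 0, "dz": 0.1, "wx": 0, "wy": -0.1, "wz": 0}, {"dx": -0.5, "dy": 0, "dz": 0, "wx": 0, "wy": 0, "wz": 0}, {"dx": -0.3, "dy": 0, "dz": 0, "wx": 0, "wy": 0, "wz": 0}, {"dx": 0, "dy": 0, "dz": -0.6, "wx": 0, "wy": 0, "wz": 0}, {"dx": 0, "dy": 0, "dz": -1, "wx": 0, "wy": 0, "wz": 0}]'

```text
time_s: 13.32
eef_pos: [0.562, 0.1638, 0.1284]
eef_rot: [[0.977, 0.21, -0.028], [0.21, -0.978, 0.014], [-0.024, -0.02, -1.0]]
contact_force: [0.8, -0.5, 0.2]
gripper_width: 0.601
```

```bash
cat > crates.py <<'E'
from h import *
from scipy.optimize import least_squares
def run(tag=None):
  for n in('side','top'):
    im,d=cap(n); W=world(n,d)
    if tag and n==tag[0]:save(tag[1],tag[2](im))
    for r in models.silhouettes(n,'crate_1'):
        m=r['mask'];w=W[m];c=im[m].mean(0)
        if c[0]>120 and c[1]>90:
            t=w[abs(w[:,2]-.075)<.007][:,:2]
            if len(t)<100: print(n,'not lying',np.nanmedian(w,0));continue
            a=cv2.minAreaRect((t*1000).astype(np.float32)); print(n,np.round(a[0],0),np.round(a[1],0),round(a[2],1),len(t),'zmax',np.nanpercentile(w[:,2],97).round(3))
E
python3 - <<'E'
from crates import *
run(('side','s3.png',lambda im:cv2.resize(im[90:350,140:380],None,fx=2.9,fy=2.3,interpolation=cv2.INTER_CUBIC)))
E
```

```text
side [ 535. -119.] [113. 123.] 70.9 1226 zmax 0.078
side [497. 146.] [118. 112.] 12.4 1891 zmax 0.079
top [ 537. -122.] [109. 120.] 71.0 1669 zmax 0.081
```

View pics/s3.png

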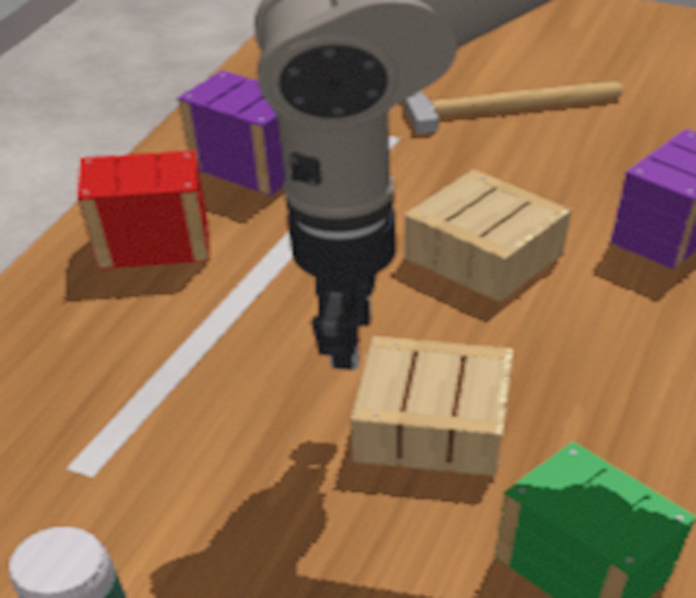

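Both crates lie flat: left centre (0.498, 0.146), right (0.536, -0.121). Neither underside can be seen from these cameras. I will swivel the left crate a little, pushing with shut fingertips on its lid's right corner, to bring its underside into the side camera's view. I will square it back afterwards if it is bare.

>>> arm_command --motion '[{"dx": -1, "dy": 0.3, "dz": 0, "wx": 0, "wy": 0.1, "wz": 0}, {"dx": -1, "dy": 0.3, "dz": 0, "wx": 0, "wy": 0.1, "wz": 0}, {"dx": -1, "dy": 0.3, "dz": 0, "wx": 0, "wy": 0, "wz": 0}, {"dx": -1, "dy": 0.3, "dz": 0, "wx": 0, "wy": 0, "wz": 0}, {"dx": -1, "dy": 0.3, "dz": 0, "wx": 0, "wy": 0, "wz": 0}, {"dx": -1, "dy": 0.3, "dz": 0, "wx": 0, "wy": 0, "wz": 0}, {"dx": -1, "dy": 0.3, "dz": 0, "wx": 0, "wy": 0, "wz": 0}, {"dx": -0.2, "dy": 0.1, "dz": 0, "wx": 0, "wy": 0, "wz": 0}]' --claw 1

```text
time_s: 14.52
eef_pos: [0.4244, 0.0882, 0.1223]
eef_rot: [[0.978, 0.21, -0.003], [0.21, -0.978, 0.021], [0.001, -0.021, -1.0]]
contact_force: [0.8, -0.5, 0.1]
gripper_width: 0.003
```

>>> arm_command --motion '[{"dx": -0.5, "dy": 0.1, "dz": 1, "wx": 0, "wy": 0, "wz": 0}, {"dx": 0, "dy": 0, "dz": 1, "wx": 0, "wy": 0, "wz": 0}, {"dx": 0, "dy": 0, "dz": 1, "wx": 0, "wy": 0, "wz": 0}, {"dx": 0, "dy": 0, "dz": 1, "wx": 0, "wy": 0, "wz": 0}, {"dx": 0, "dy": 0, "dz": 0.2, "wx": 0, "wy": 0, "wz": 0}, {"dx": 0.6, "dy": 0, "dz": 0, "wx": 0, "wy": 0, "wz": 0}, {"dx": 0.6, "dy": 0, "dz": 0, "wx": 0, "wy": 0, "wz": 0}, {"dx": 0.6, "dy": 0, "dz": 0, "wx": 0, "wy": 0, "wz": 0}, {"dx": 0.6, "dy": 0, "dz": 0, "wx": 0, "wy": 0, "wz": 0}, {"dx": 0.6, "dy": 0, "dz": 0, "wx": 0, "wy": 0, "wz": 0}]'

```text
time_s: 15.78
eef_pos: [0.4719, 0.0947, 0.0365]
eef_rot: [[0.978, 0.208, -0.02], [0.208, -0.978, 0.011], [-0.018, -0.015, -1.0]]
contact_force: [-9.4, -4.9, 8.0]
gripper_width: 0.002
```

Run:
```python
from crates import *
run()
```

```text
side [ 533. -114.] [156.  66.] 13.5 242 zmax 0.078
side [521. 158.] [119. 114.] 25.2 1905 zmax 0.079
top [ 537. -121.] [109. 120.] 71.1 1674 zmax 0.081
```

>>> arm_command --motion '[{"dx": 0.6, "dy": 0, "dz": 0, "wx": 0, "wy": 0, "wz": 0}, {"dx": 0.6, "dy": 0, "dz": 0, "wx": 0, "wy": 0, "wz": 0}, {"dx": 0.6, "dy": 0, "dz": 0, "wx": 0, "wy": 0, "wz": 0}]'

```text
time_s: 16.35
eef_pos: [0.4998, 0.0979, 0.0363]
eef_rot: [[0.978, 0.207, -0.037], [0.207, -0.978, 0.002], [-0.036, -0.009, -0.999]]
contact_force: [-16.3, -8.0, 19.8]
gripper_width: -0.004
```

Run:
```python
from crates import *
run(('side','s4.png',lambda im:cv2.resize(im[175:295,160:300],None,fx=5,fy=5,interpolation=cv2.INTER_CUBIC)))
```

```text
side [537. 168.] [120. 113.] 36.3 1938 zmax 0.079
side [ 515. -114.] [115.  80.] 71.8 493 zmax 0.078
top [ 537. -121.] [110. 120.] 71.1 1678 zmax 0.081
```

View pics/s4.png

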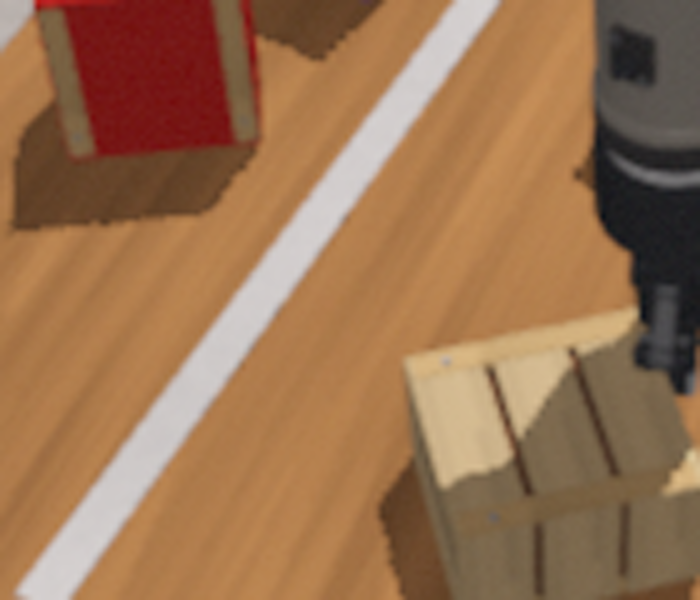

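>>> arm_command --motion '[{"dx": 0.6, "dy": 0.1, "dz": -0.05, "wx": 0, "wy": 0.1, "wz": 0}, {"dx": 0.6, "dy": 0.1, "dz": -0.05, "wx": 0, "wy": 0.1, "wz": 0}, {"dx": 0.6, "dy": 0.1, "dz": -0.05, "wx": 0, "wy": 0.1, "wz": 0}, {"dx": 0.6, "dy": 0.1, "dz": 0, "wx": 0, "wy": 0.1, "wz": 0}]'

```text
time_s: 17.05
eef_pos: [0.5542, 0.1003, 0.039]
eef_rot: [[0.978, 0.206, 0.032], [0.206, -0.978, 0.017], [0.035, -0.01, -0.999]]
contact_force: [-0.7, -1.4, -0.8]
gripper_width: 0.0
```

Run:
```python
from crates import *
run(('side','s5.png',lambda im:cv2.resize(im[195:295,170:290],None,fx=6,fy=6,interpolation=cv2.INTER_CUBIC)))
```

```text
side [ 535. -120.] [116. 122.] 71.0 1036 zmax 0.078
side [568. 178.] [121. 114.] 58.8 1980 zmax 0.079
top [ 537. -121.] [110. 120.] 70.5 1645 zmax 0.081
```

View pics/s5.png

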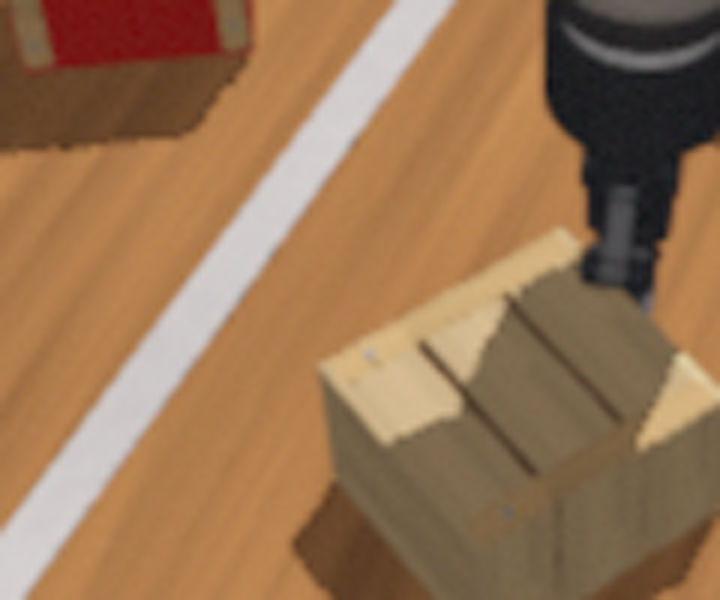

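The left crate is now at yaw 59°. Its underside is the left-facing side at crop (390,480), seen obliquely and cut off by the crop. I rectify it with contrast.

Run:
```python
from crates import *
im,d=cap('side')
a=np.radians(58.8);ax=np.array([np.cos(a),np.sin(a),0]);ay=np.array([-np.sin(a),np.cos(a),0]);c=np.array([.568,.178,0])+.06*ax
P=[c+s*ay*.065+np.array([0,0,z]) for s,z in((1,.085),(-1,.085),(-1,-.01),(1,-.01))]
q=proj('side',P).astype(np.float32); print(q)
H=cv2.getPerspectiveTransform(q,np.float32([[0,0],[390,0],[390,285],[0,285]]))
r=cv2.warpPerspective(im,H,(390,285),flags=cv2.INTER_CUBIC)
r2=cv2.normalize(r,None,0,255,cv2.NORM_MINMAX); r2=np.clip(r.astype(float)*1.8,0,255).astype(np.uint8)
x0,y0=q.min(0).astype(int)-12;x1,y1=q.max(0).astype(int)+25
k=cv2.resize(im[y0:y1,x0:x1],(390,300),interpolation=cv2.INTER_CUBIC);k=np.clip(k.astype(float)*1.5,0,255).astype(np.uint8)
save('s6.png',np.hstack([np.vstack([r2,np.zeros((15,390,3),np.uint8)]),k]))
g=cv2.cvtColor(r,cv2.COLOR_RGB2GRAY); print(g[20:270:20,20:390:26])
```

```text
[[252.36766 287.55685]
 [219.90334 250.71078]
 [223.31635 274.24844]
 [253.80673 310.26697]]
[[100 106 105 105 104 105 106 100 182 179 179 182 187 157 135]
 [100 101 100  99 102 100 100 101 144 147 143 154 155 155 136]
 [ 99  96  95  96  94  96  95  96  93 106 102 104 112 119 137]
 [ 99  97  96  96  94  96  93  95  96  95  94  94  94 101 132]
 [ 99  98  98  98  96  98  98  99  97  96  98  97  97 103 135]
 [ 99  97  98  97  99  97  99  99 100 101  99 100  98 102 134]
 [100  97  96  96  96  97  96  99  98 100 100 101  99 102 136]
 [ 99  97  96  95  96  96  94  96  95  96  97  97 100 103 136]
 [ 98  96  95  96  95  96  96  95  95  96  95  94  97 104 135]
 [100  98  96  97  97  94  96  96  97  97  97  96  97 102 136]
 [ 94  98 101 100 102  99 100 101 100 100 102 100  99 100 135]
 [ 80  96 102 103 102 103 100 102 101 102 102 102 101 102 136]
 [ 76  89  91  89  89  94  94  89  94  91  89  96  95  91 132]]
```

View pics/s6.png

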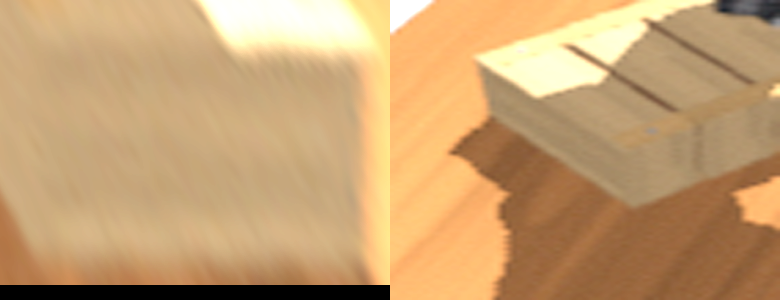

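The left underside is bare: the rectified face is a uniform grey of 94–103, with no ring. So the right crate carries the stamp. First I turn the left crate back to where it was tipped, going round its corner and drawing it back.

>>> arm_command --motion '[{"dx": -0.2, "dy": 1, "dz": 0, "wx": 0, "wy": -0.1, "wz": 0}, {"dx": -0.2, "dy": 1, "dz": 0, "wx": 0, "wy": -0.1, "wz": 0}, {"dx": 0.83, "dy": 0.2, "dz": 0, "wx": 0, "wy": 0, "wz": 0}, {"dx": 0.83, "dy": 0.2, "dz": 0, "wx": 0, "wy": 0, "wz": 0}, {"dx": 0.83, "dy": 0.2, "dz": 0, "wx": 0, "wy": 0, "wz": 0}, {"dx": 0.83, "dy": 0.2, "dz": 0, "wx": 0, "wy": 0, "wz": 0}, {"dx": 0.15, "dy": -0.7, "dz": 0, "wx": 0, "wy": 0, "wz": 0}, {"dx": 0.15, "dy": -0.7, "dz": 0, "wx": 0, "wy": 0, "wz": 0}, {"dx": 0.15, "dy": -0.7, "dz": 0, "wx": 0, "wy": 0, "wz": 0}]'

```text
time_s: 18.42
eef_pos: [0.6244, 0.1093, 0.0424]
eef_rot: [[0.977, 0.212, 0.008], [0.211, -0.977, 0.018], [0.012, -0.016, -1.0]]
contact_force: [1.4, -0.1, 0.7]
gripper_width: -0.0
```

>>> arm_command --motion '[{"dx": -0.6, "dy": -0.12, "dz": 0.1, "wx": 0, "wy": 0, "wz": 0}, {"dx": -0.6, "dy": -0.12, "dz": 0.1, "wx": 0, "wy": 0, "wz": 0}, {"dx": -0.6, "dy": -0.12, "dz": 0, "wx": 0, "wy": 0, "wz": 0}, {"dx": -0.6, "dy": -0.12, "dz": 0, "wx": 0, "wy": 0, "wz": 0}]'

```text
time_s: 18.92
eef_pos: [0.5774, 0.1082, 0.0404]
eef_rot: [[0.977, 0.213, 0.02], [0.212, -0.977, 0.017], [0.023, -0.013, -1.0]]
contact_force: [2.8, -1.2, 0.3]
gripper_width: 0.001
```

Run:
```python
from crates import *
run()
```

```text
side [ 534. -119.] [114. 121.] 70.4 1211 zmax 0.079
side [552. 182.] [119. 113.] 42.1 1980 zmax 0.079
top [ 536. -121.] [110. 120.] 69.6 1654 zmax 0.08
top [545. 191.] [120.  82.] 40.7 1010 zmax 0.08
```

>>> arm_command --motion '[{"dx": -0.6, "dy": -0.25, "dz": 0.1, "wx": 0, "wy": -0.1, "wz": 0}, {"dx": -0.6, "dy": -0.25, "dz": 0, "wx": 0, "wy": 0, "wz": 0}, {"dx": -0.6, "dy": -0.25, "dz": 0, "wx": 0, "wy": 0, "wz": 0}]'

```text
time_s: 19.5
eef_pos: [0.5421, 0.1146, 0.0388]
eef_rot: [[0.977, 0.211, 0.01], [0.211, -0.977, 0.014], [0.013, -0.012, -1.0]]
contact_force: [2.6, -0.8, 0.7]
gripper_width: 0.0
```

Run:
```python
from crates import *
run()
```

```text
side [537. 190.] [118. 113.] 23.6 1995 zmax 0.079
side [ 534. -120.] [114. 121.] 71.2 1020 zmax 0.079
top [ 537. -121.] [109. 120.] 71.0 1690 zmax 0.08
```

>>> arm_command --motion '[{"dx": 0, "dy": 0.3, "dz": -1, "wx": 0, "wy": 0, "wz": 0}, {"dx": 0, "dy": 0, "dz": -1, "wx": 0, "wy": 0, "wz": 0}, {"dx": 0, "dy": 0, "dz": -1, "wx": 0, "wy": 0, "wz": 0}, {"dx": 0, "dy": 0, "dz": -1, "wx": 0, "wy": 0, "wz": 0}, {"dx": 0.2, "dy": -1, "dz": 0, "wx": 0, "wy": 0, "wz": 0}, {"dx": 0.2, "dy": -1, "dz": 0, "wx": 0, "wy": 0, "wz": 0}, {"dx": 0.2, "dy": -1, "dz": 0, "wx": 0, "wy": 0, "wz": 0}, {"dx": 0.2, "dy": -1, "dz": 0, "wx": 0, "wy": 0, "wz": 0}, {"dx": 0.2, "dy": -1, "dz": 0, "wx": 0, "wy": 0, "wz": 0}, {"dx": 0.2, "dy": -1, "dz": 0, "wx": 0, "wy": 0, "wz": 0}, {"dx": 0.2, "dy": -1, "dz": 0, "wx": 0, "wy": 0, "wz": 0}, {"dx": 0.2, "dy": -1, "dz": 0, "wx": 0, "wy": 0, "wz": 0}, {"dx": 0.2, "dy": -1, "dz": 0, "wx": 0, "wy": 0, "wz": 0}]'

```text
time_s: 21.32
eef_pos: [0.5312, 0.3031, 0.1191]
eef_rot: [[0.977, 0.213, -0.011], [0.214, -0.977, 0.018], [-0.007, -0.02, -1.0]]
contact_force: [-0.5, 0.1, -0.3]
gripper_width: -0.001
```

>>> arm_command --motion '[{"dx": 0.1, "dy": 0, "dz": 1, "wx": 0, "wy": 0, "wz": 0}, {"dx": 0.1, "dy": 0, "dz": 1, "wx": 0, "wy": 0, "wz": 0}, {"dx": 0, "dy": 0, "dz": 1, "wx": 0, "wy": 0, "wz": 0}, {"dx": 0, "dy": 0, "dz": 0.9, "wx": 0, "wy": 0, "wz": 0}, {"dx": -0.13, "dy": 0.6, "dz": 0, "wx": 0, "wy": 0, "wz": 0}, {"dx": -0.13, "dy": 0.6, "dz": 0, "wx": 0, "wy": 0, "wz": 0}, {"dx": -0.13, "dy": 0.6, "dz": 0, "wx": 0, "wy": 0, "wz": 0}, {"dx": -0.13, "dy": 0.6, "dz": 0, "wx": 0, "wy": 0, "wz": 0}, {"dx": -0.13, "dy": 0.6, "dz": 0, "wx": 0, "wy": 0, "wz": 0}]'

```text
time_s: 22.45
eef_pos: [0.5368, 0.2491, 0.0377]
eef_rot: [[0.976, 0.216, -0.003], [0.216, -0.976, 0.032], [0.003, -0.032, -0.999]]
contact_force: [0.2, 6.7, 1.6]
gripper_width: -0.002
```

Run:
```python
from crates import *
run()
```

```text
side [ 526. -117.] [114. 105.] 70.3 919 zmax 0.078
side [539. 177.] [119. 113.] 18.9 915 zmax 0.079
top [ 537. -121.] [109. 120.] 71.2 1674 zmax 0.08
top [543. 165.] [120.  94.] 18.2 1168 zmax 0.081
```

>>> arm_command --motion '[{"dx": -0.13, "dy": 0.6, "dz": 0, "wx": 0, "wy": 0, "wz": 0}, {"dx": -0.13, "dy": 0.6, "dz": 0, "wx": 0, "wy": 0, "wz": 0}, {"dx": 0.15, "dy": -0.6, "dz": 0, "wx": 0, "wy": 0, "wz": 0}, {"dx": 0.15, "dy": -0.6, "dz": -0.5, "wx": 0, "wy": 0, "wz": 0}, {"dx": 0.9, "dy": 0, "dz": -1, "wx": 0, "wy": 0, "wz": 0}, {"dx": 0.9, "dy": 0, "dz": -1, "wx": 0, "wy": 0, "wz": 0}, {"dx": 1, "dy": 0.3, "dz": -1, "wx": 0, "wy": 0, "wz": 0}]' --claw 1

```text
time_s: 23.52
eef_pos: [0.5929, 0.2542, 0.1104]
eef_rot: [[0.976, 0.218, -0.007], [0.219, -0.975, 0.026], [-0.001, -0.027, -1.0]]
contact_force: [0.4, 0.5, 0.3]
gripper_width: -0.0
```

Run:
```python
from crates import *
run()
```

```text
side [ 535. -119.] [116. 123.] 70.1 1224 zmax 0.078
side [540. 151.] [118. 115.] 18.2 1906 zmax 0.079
top [ 537. -121.] [110. 120.] 70.8 1687 zmax 0.081
top [544. 139.] [119.  90.] 18.1 1179 zmax 0.08
```

>>> arm_command --motion '[{"dx": 0.4, "dy": 0.8, "dz": 0, "wx": 0, "wy": 0, "wz": 0}, {"dx": 0.3, "dy": 0.8, "dz": 0, "wx": 0, "wy": 0, "wz": 0}, {"dx": 0.3, "dy": 0.8, "dz": 0, "wx": 0, "wy": 0, "wz": 0}, {"dx": 0.3, "dy": 0.8, "dz": 0, "wx": 0, "wy": 0, "wz": 0}, {"dx": 0.3, "dy": 0.8, "dz": 0, "wx": 0, "wy": 0, "wz": 0}, {"dx": 0, "dy": 0, "dz": 1, "wx": 0, "wy": 0, "wz": 0}, {"dx": 0, "dy": 0, "dz": 1, "wx": 0, "wy": 0, "wz": 0}, {"dx": 0, "dy": 0, "dz": 1, "wx": 0, "wy": 0, "wz": 0}, {"dx": 0, "dy": 0, "dz": 0.5, "wx": 0, "wy": 0, "wz": 0}]' --claw 0.4

```text
time_s: 24.85
eef_pos: [0.6385, 0.1768, 0.0277]
eef_rot: [[0.976, 0.217, -0.016], [0.217, -0.976, 0.022], [-0.011, -0.025, -1.0]]
contact_force: [0.3, -0.1, 0.2]
gripper_width: 0.602
```

>>> arm_command --motion '[{"dx": -0.6, "dy": 0, "dz": -0.1, "wx": 0, "wy": 0, "wz": 0}, {"dx": -0.6, "dy": 0, "dz": -0.1, "wx": 0, "wy": 0, "wz": 0}, {"dx": -0.6, "dy": 0, "dz": -0.1, "wx": 0, "wy": 0, "wz": 0}, {"dx": -0.6, "dy": 0, "dz": 0, "wx": 0, "wy": 0, "wz": 0}, {"dx": -0.6, "dy": 0, "dz": 0, "wx": 0, "wy": 0, "wz": 0}]'

```text
time_s: 25.48
eef_pos: [0.5791, 0.1644, 0.0363]
eef_rot: [[0.976, 0.219, -0.009], [0.219, -0.975, 0.024], [-0.003, -0.026, -1.0]]
contact_force: [2.6, -0.1, -2.8]
gripper_width: 0.601
```

Run:
```python
from crates import *
run()
```

```text
side [ 535. -119.] [113. 122.] 70.9 1227 zmax 0.078
side [509. 145.] [119. 114.] 12.5 1926 zmax 0.079
top [ 536. -121.] [110. 119.] 70.8 1644 zmax 0.08
```

>>> arm_command --motion '[{"dx": -0.55, "dy": 0, "dz": 0, "wx": 0, "wy": 0, "wz": 0}, {"dx": 0.5, "dy": 0, "dz": 0, "wx": 0, "wy": 0, "wz": 0}, {"dx": 0.4, "dy": 0, "dz": -0.8, "wx": 0, "wy": 0, "wz": 0}, {"dx": 0, "dy": 0, "dz": -1, "wx": -0.05, "wy": 0, "wz": 0.94}, {"dx": 0, "dy": 0, "dz": -1, "wx": -0.05, "wy": 0, "wz": 0.94}, {"dx": 0, "dy": 0, "dz": -1, "wx": -0.05, "wy": 0, "wz": 0}, {"dx": -0.4, "dy": 1, "dz": 0, "wx": 0, "wy": 0, "wz": 0}, {"dx": -0.5, "dy": 1, "dz": 0, "wx": 0, "wy": 0, "wz": 0}, {"dx": -0.5, "dy": 1, "dz": 0, "wx": 0, "wy": 0, "wz": 0}, {"dx": -0.5, "dy": 1, "dz": 0, "wx": 0, "wy": 0, "wz": 0}, {"dx": -0.5, "dy": 1, "dz": 0, "wx": 0, "wy": 0, "wz": 0}, {"dx": -0.5, "dy": 1, "dz": 0, "wx": 0, "wy": 0, "wz": 0}, {"dx": -0.5, "dy": 1, "dz": 0, "wx": 0, "wy": 0, "wz": 0}, {"dx": -0.5, "dy": 1, "dz": 0, "wx": 0, "wy": 0, "wz": 0}, {"dx": -0.5, "dy": 1, "dz": 0, "wx": 0, "wy": 0, "wz": 0}, {"dx": -0.5, "dy": 1, "dz": 0, "wx": 0, "wy": 0, "wz": 0}, {"dx": -0.5, "dy": 1, "dz": 0, "wx": 0, "wy": 0, "wz": 0}, {"dx": -0.5, "dy": 1, "dz": 0, "wx": 0, "wy": 0, "wz": 0}, {"dx": -0.5, "dy": 1, "dz": 0, "wx": 0, "wy": 0, "wz": 0}]'

```text
time_s: 28.05
eef_pos: [0.4089, -0.1124, 0.1039]
eef_rot: [[0.995, -0.09, -0.052], [-0.09, -0.996, -0.006], [-0.051, 0.011, -0.999]]
contact_force: [0.3, 0.2, -0.1]
gripper_width: 0.595
```

Run:
```python
from crates import *
run()
```

```text
side [497. 142.] [119. 114.] 12.5 1932 zmax 0.079
side [ 534. -120.] [114. 122.] 70.5 1226 zmax 0.079
top [500. 140.] [120. 110.] 12.7 1709 zmax 0.08
```

>>> arm_command --motion '[{"dx": 0, "dy": 0.2, "dz": 1, "wx": 0, "wy": 0.17, "wz": -0.17}, {"dx": 0, "dy": 0, "dz": 1, "wx": 0, "wy": 0.17, "wz": 0}, {"dx": 0, "dy": 0, "dz": 1, "wx": 0, "wy": 0, "wz": 0}, {"dx": 0, "dy": 0, "dz": 0.3, "wx": 0, "wy": 0, "wz": 0}, {"dx": 0.6, "dy": 0, "dz": 0, "wx": 0, "wy": 0, "wz": 0}, {"dx": 0.6, "dy": 0, "dz": 0, "wx": 0, "wy": 0, "wz": 0}, {"dx": 0.6, "dy": 0, "dz": 0, "wx": 0, "wy": 0, "wz": 0}, {"dx": 0.6, "dy": 0, "dz": 0, "wx": 0, "wy": 0, "wz": 0}, {"dx": 0.6, "dy": 0, "dz": 0, "wx": 0, "wy": 0, "wz": 0}, {"dx": 0.6, "dy": 0, "dz": 0, "wx": 0, "wy": 0, "wz": 0}]'

```text
time_s: 29.5
eef_pos: [0.4787, -0.1191, 0.0371]
eef_rot: [[0.998, -0.064, -0.014], [-0.064, -0.998, -0.009], [-0.013, 0.01, -1.0]]
contact_force: [-8.4, -1.6, 5.5]
gripper_width: 0.601
```

Run:
```python
from crates import *
run()
```

```text
side [497. 141.] [119. 114.] 12.4 1938 zmax 0.079
side [ 556. -115.] [115. 121.] 80.1 1092 zmax 0.079
top [ 559. -116.] [110. 120.] 78.1 869 zmax 0.082
top [499. 140.] [119. 110.] 12.7 1705 zmax 0.081
```

>>> arm_command --motion '[{"dx": 0.6, "dy": 0, "dz": 0, "wx": 0, "wy": 0, "wz": 0}, {"dx": 0.6, "dy": 0, "dz": 0, "wx": 0, "wy": 0, "wz": 0}, {"dx": 0.6, "dy": 0, "dz": 0, "wx": 0, "wy": 0.1, "wz": 0}, {"dx": 0.6, "dy": 0, "dz": 0, "wx": 0, "wy": 0, "wz": 0}, {"dx": 0.6, "dy": 0, "dz": 0, "wx": 0, "wy": 0.1, "wz": 0}, {"dx": 0.6, "dy": 0, "dz": 0, "wx": 0, "wy": 0, "wz": 0}, {"dx": 0.6, "dy": 0, "dz": 0, "wx": 0, "wy": 0, "wz": 0}]'

```text
time_s: 30.58
eef_pos: [0.5398, -0.124, 0.0345]
eef_rot: [[0.997, -0.063, -0.034], [-0.064, -0.998, -0.009], [-0.034, 0.011, -0.999]]
contact_force: [-11.4, 0.5, 8.1]
gripper_width: 0.596
```

Run:
```python
from crates import *
run()
```

```text
side [ 611. -114.] [115. 120.] 87.3 1000 zmax 0.079
side [497. 141.] [120. 113.] 12.4 1944 zmax 0.079
top [499. 140.] [119. 111.] 12.8 1684 zmax 0.08
top [ 618. -115.] [110. 116.] 86.5 562 zmax 0.082
```

>>> arm_command --motion '[{"dx": 0.6, "dy": 0, "dz": 0, "wx": 0, "wy": 0.1, "wz": 0}, {"dx": 0.6, "dy": 0, "dz": 0, "wx": 0, "wy": 0.1, "wz": 0}, {"dx": 0.6, "dy": 0, "dz": 0, "wx": 0, "wy": 0.1, "wz": 0}, {"dx": 0.5, "dy": 0, "dz": 0, "wx": 0, "wy": 0, "wz": 0}]'

```text
time_s: 31.28
eef_pos: [0.5753, -0.1258, 0.0334]
eef_rot: [[0.998, -0.062, -0.011], [-0.062, -0.998, -0.011], [-0.01, 0.011, -1.0]]
contact_force: [-11.3, 0.3, 9.4]
gripper_width: 0.598
```

```bash
cat >> crates.py <<'E'
def line(n):
    im,d=cap(n);W=world(n,d)
    m=((im.min(2)>150)&(im.max(2).astype(int)-im.min(2)<35)&(abs(W[...,2])<.015)&(abs(W[...,0]-.732)<.06)&(abs(W[...,1])<.33)); w=W[m]
    p=np.polyfit(w[:,1],w[:,0],1);print(n,'line',p.round(4),len(w),w[:,:2].mean(0).round(3))
E
python3 - <<'E'
from crates import *
run(); line('side'); line('top'); print(get_obs()['eef_pos'])
E
```

```text
side [ 645. -115.] [116. 119.] 86.8 948 zmax 0.078
side [497. 141.] [119. 115.] 12.2 1930 zmax 0.079
side not lying [ 0.55868971 -0.45040107  0.02148217]
top [674. -95.] [ 80. 142.] 48.7 461 zmax 0.081
top [500. 140.] [120. 111.] 12.8 1707 zmax 0.081
side line [0.0624 0.7305] 1160 [0.737 0.102]
top line [0.0603 0.7326] 1347 [0.734 0.015]
[ 0.57793212 -0.12577203  0.03339797]
```

>>> arm_command --motion '[{"dx": 0.5, "dy": 0, "dz": 0, "wx": 0, "wy": 0, "wz": 0}, {"dx": 0.5, "dy": 0, "dz": 0, "wx": 0, "wy": 0, "wz": 0}, {"dx": 0, "dy": 0, "dz": 0, "wx": 0, "wy": 0, "wz": 0}]'

```text
time_s: 31.95
eef_pos: [0.5921, -0.1265, 0.0336]
eef_rot: [[0.998, -0.062, -0.017], [-0.062, -0.998, -0.01], [-0.017, 0.011, -1.0]]
contact_force: [-1.1, -0.4, 0.6]
gripper_width: 0.601
```

Run:
```python
from crates import *
run(); print(get_obs()['eef_pos'])
```

```text
side [497. 141.] [120. 113.] 12.3 1928 zmax 0.079
side [ 663. -116.] [116. 121.] 86.6 947 zmax 0.079
top [ 670. -108.] [ 91. 112.] 85.6 437 zmax 0.081
top [500. 140.] [120. 110.] 12.8 1728 zmax 0.08
top not lying [ 0.61485945 -0.42090312  0.02384795]
[ 0.59214935 -0.12652014  0.03362285]
```

>>> arm_command --motion '[{"dx": -0.8, "dy": 0, "dz": 0, "wx": 0, "wy": 0, "wz": 0}, {"dx": -1, "dy": 0, "dz": 0, "wx": 0, "wy": 0, "wz": 0}, {"dx": -1, "dy": 0, "dz": 0, "wx": 0, "wy": 0, "wz": 0}, {"dx": -1, "dy": 0, "dz": 0, "wx": 0, "wy": 0, "wz": 0}, {"dx": -1, "dy": 0, "dz": 0, "wx": 0, "wy": 0, "wz": 0}, {"dx": -1, "dy": 0, "dz": 0, "wx": 0, "wy": 0, "wz": 0}]'

```text
time_s: 32.9
eef_pos: [0.483, -0.1181, 0.0368]
eef_rot: [[0.998, -0.06, 0.003], [-0.06, -0.998, -0.01], [0.004, 0.009, -1.0]]
contact_force: [-0.1, -0.3, 0.5]
gripper_width: 0.6
```

Run:
```python
from crates import *
f=lambda im:cv2.resize(im[100:350,130:400],None,fx=2.8,fy=2.3,interpolation=cv2.INTER_CUBIC)
run(('top','t9.png',f)); line('top'); line('side'); print(get_obs()['eef_pos'])
```

```text
side [ 664. -116.] [115. 123.] 85.7 1140 zmax 0.079
side [497. 141.] [119. 114.] 12.9 1931 zmax 0.079
top [499. 140.] [120. 111.] 12.8 1712 zmax 0.081
top line [0.0635 0.7322] 1240 [0.733 0.02 ]
side line [0.0619 0.7307] 1077 [0.738 0.113]
[ 0.48398884 -0.11821063  0.03669329]
```

View pics/t9.png

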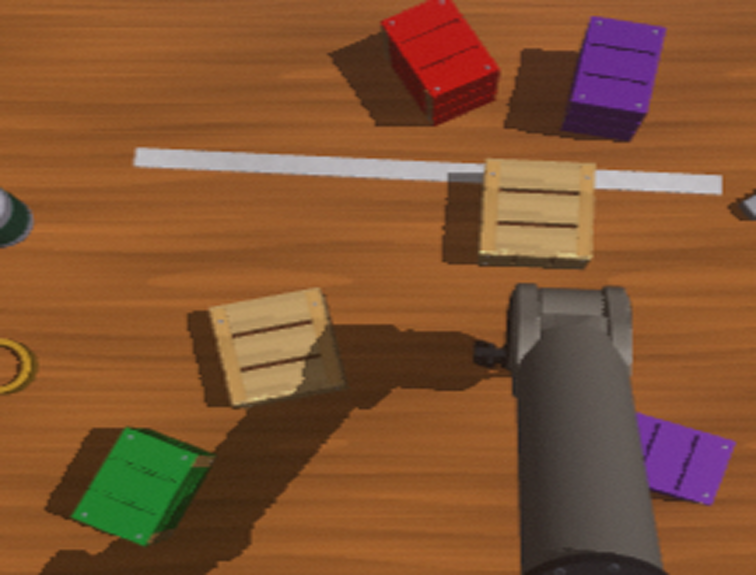

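The view shows the right crate at crop (540,212) lying across the white line, its far edge near row 162, with the left crate at (275,345). I do one more measurement of the far edge against the line.

Run:
```python
from crates import *
for n in('top','side'):
    im,d=cap(n);W=world(n,d)
    m=(abs(W[...,2]-.075)<.005)&(abs(W[...,0]-.664)<.085)&(abs(W[...,1]+.116)<.08); t=W[m][:,:2]
    a=cv2.minAreaRect((t*1000).astype(np.float32)); print(n,np.round(a[0],1),np.round(a[1],1),round(a[2],1),len(t),W[m][:,2].mean().round(4))
    for y in(-.15,-.115,-.08): s=t[abs(t[:,1]-y)<.01][:,0]; print(y,np.percentile(s,[1,99]).round(4))
```

```text
top [ 664.9 -117.3] [109.8 120.2] 86.8 1482 0.0753
-0.15 [0.6034 0.7209]
-0.115 [0.6061 0.7228]
-0.08 [0.6089 0.7257]
side [ 662.7 -115.6] [115.2 121.5] 85.8 1100 0.0757
-0.15 [0.6015 0.7199]
-0.115 [0.6025 0.7213]
-0.08 [0.605  0.7244]
```

```bash
python3 -c "
from h import *
o=get_obs();print(o['contact_force'],o['time_s'],workorder.hand_in())"
```

```text
the job is handed in; nothing more can be done
[-0.65830875 -0.39731951  0.34128908] 33.3 None
```

The right crate now lies with its underside on the white line, and the left crate lies where it was tipped. I worked out that the right crate is the stamped one without seeing its stamp. The job was handed in at 33.3 s with the robot touching nothing.

**Tipping and identification:** I tipped both crates towards the robot with the fingertips, gripping and lifting nothing. Neither camera could see the undersides of the lying crates. I swivelled the left crate with shut fingertips until the side camera saw its underside, which was bare. So I took the right crate to be the stamped one.

**Left crate:** I pushed it back afterwards. It ended about 5 mm and under 1° from where it first fell, at (0.498, 0.141) against (0.498, 0.146). It was therefore moved for a while after being tipped.

**Right crate:** I pushed it lying to the line and squared it within about 1° of it.

| Camera | Underside edge (x) | Line centre (x) |
|---|---|---|
| Top | 0.725 | 0.725 |
| Side | 0.723 | 0.723 |

The stamp itself is recessed 3 mm, so it sits about 3 mm to the robot's side of the line's centre, inside the 25 mm strip. The two cameras disagree by about 2 mm.

**Bystanders:** I never went near the can, hammer or collar. I did not measure them again at the end.

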